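Close a panel frame with the quick clamp and release it

ROBOT

A 7-joint arm with a two-finger parallel gripper is mounted at the origin on the work surface. World frame = base frame: x ahead of the robot, y to its left, z up, the work surface at z = 0. Lengths are in m, angles in rad, forces in N, time in s.
With the tool pointing down it reaches from about 0.425 to 0.875 m from the base axis. Payload 4.7 kg.
Tool frame: the origin (TCP) lies midway between the tips of the shut fingers; the grasp point (between the pads) lies 19 mm behind it; z points along the fingers, y is the line along which they close (so a half turn about z gives the same grasp; the last joint's range is limited). The gripper opens to 87 mm and grips with 3 to 60 N. Pads are 19 mm wide; open, the fingers measure 117 mm over their backs; the gripper's body (75 mm by 190 mm) begins 51 mm behind the grasp point.
Start: joints at [1.18, 0.321, -0.07, 1.45, 0.023, 1.371, -0.057], TCP at [0.256, -0.597, 0.223] pointing down, gripper open.
Joint ranges: [-2.86, 2.86], [-0.3, 2.09], [-1.38, 1.24], [0.06, 2.45], [-1.56, 4.7], [0.09, 2.05], [-2.69, 2.69]. Speed limits (rad/s): [2.57, 2.57, 3.14, 3.14, 3.14, 3.14, 3.14].

INTERFACE

Orientations are given as [roll, pitch, yaw] about the fixed x, y, z axes, in that order (R = Rz(yaw) Ry(pitch) Rx(roll)).
In Python, from bench import status, imaging, hand_in gives the robot as it stands.
- The arm moves only by the shell command python3 -m crank 'ROWS' [FORCE]. ROWS is JSON, a list of rows, each a list of 3 entries, a list of its own where there are three numbers: the shift along the tool's x, y, z in m, then the turn, a rotation vector about the tool's x, y, z in rad, then the opening, from 0 (shut) to 1 (fully open). In form: [[[tx, ty, tz], [rx, ry, rz], fingers], ...]. A call has 1 to 20 rows; each row is the pose to reach, as a shift and turn from the pose commanded when the call began, along the tool's axes at that moment; what a row does not reach only later rows make up. A row lasts 1/8 s, in which the tool goes at most 62.5 mm and 10.7 degrees, less where a joint would pass 70% of its speed; a pose out of reach is approached as far as the arm can. A call with a gripper value outside its range is refused whole. The fingers move at their own pace and stop on an object; FORCE is the grip in N (left out, the last holds). Time passes only in rows, so rows that repeat a pose let the fingers close. It gives the time, the measured TCP pose, the force, the opening and the grip force at its end, in the units of the state.
- status.observe(): the state, without advancing time (a new reading comes with each control period).
- imaging.snapshot(name): name is "scene" or "top"; returns a dict with "frame" (400x640x3 uint8, red, green, blue), "camera_matrix" (3x3 intrinsics, pixels), "rvec" (rotation vector, rad) and "tvec" (3), from world to camera coordinates, as OpenCV has them. Camera axes: x right, y down, z forward; pixel columns grow to the right and rows downward; lengths in m; the calibration is good to about 2 mm. A picture is of the moment at which its call begins. There is no depth.
- hand_in(): hands the job in; it is judged then, once.
The state is a dict: "t": time; "qpos": joint angles; "joint_velocities": joint speeds; "joint_torque": joint torques, N m; "position": TCP position; "orientation": TCP orientation; "ft_force": force on the tool from outside, world axes, zero at the start; "torque": the same for the moment, N m; "finger_gap": opening from 0.0 (shut) to 1.0 (fully open); "grasp_force": force on a finger pad.
Only numpy, scipy, OpenCV 4.12 (cv2) and the standard library are available. Lean on these libraries where they do the work, as an engineer would, in place of code of your own. Each camera call takes 0.05 s, during which the arm holds its last target. There are 200 camera calls.

TASK

The end rail of the small oak frame still stands a few millimetres off its shoulders. Squeeze the quick clamp's trigger, again and again, until its jaws have pressed that rail fully home with no gap left; then press the release lever and slide the clamp's head back well clear of the frame, leaving the closed frame lying between the jaws. Keep the hand off the frame and its glass, and leave the hammer, jar and wood block alone.

Things in the scene. Friction and masses are not known exactly. Their poses are not given: they have to be found in the camera images.
- clamp: One-handed quick bar clamp lying flat, its steel bar (385 long, 19 wide, 6 thick, middle 30 mm above the bench) held by two wooden saddles on a heavy loose steel plate (300 x 430 x 8 mm, 8.5 kg) that stays put in use. Origin: on the bench under the bar's middle line. y runs along the bar to the fixed jaw (bar y = -243 to +142 mm); x points to the side of jaws and frame, handle and trigger to -x.
- fixed_jaw_face (a point): Middle of the fixed jaw's rubber pad face (34 by 34 mm), 80 mm in x from the bar's middle line, at y = 110 mm of the clamp, 30 mm above the bench. Clamp's axes. Never moves on the clamp.
- moving_jaw_face (a point): Middle of the pad face (34 by 34 mm, facing +y) of the black sliding head's jaw, 80 mm in x from the bar's middle line, 30 mm above the bench. Clamp's axes. Handle, trigger and release lever travel with it. The head slides only along y: forward (+y) freely against light friction (3 N); backward it is locked unless the release lever is pressed.
- head (a joint): Position of the sliding head along the bar, m: 0 fully back (pad face at y = -125 mm of the clamp), growing towards the fixed jaw, at most 0.085. A full squeeze of the trigger walks it about 5 mm forward (about 4 while it presses the rail) and it stays there when the trigger is let go. With frame at the fixed jaw and rail home it reads 0.065.
- handle_mid (a point): Middle of the head's pistol handle, 30 mm above the bench. Handle: 88 mm long in x, 22 mm thick in y, 28 mm high (16 to 44 mm above the bench; the plate's top is at 8 mm). It lies 174 mm in -x and 49 mm in -y from moving_jaw_face. Clamp's axes.
- trigger_front (a point): Middle of the front (+y) face of the trigger's finger part (58 mm long in x, 10 thick, 24 high, 18 to 42 mm above the bench), in front of the handle. At rest 45 mm in +y of handle_mid (56 mm over handle's back and trigger's front); fully squeezed about 20 mm nearer (36 mm over all). Its axes turn with the trigger.
- trigger (a joint): Trigger angle, rad: 0 at rest, 0.21 fully squeezed (towards the handle, -y); a spring returns it. Taken from above, fingers closing along y. It takes about 4 N unloaded and about 8 N while the rail is pressed on; 20 to 30 N is a good squeeze. Let it spring well back between squeezes.
- release_tab (a point): Middle of the front (+y) face of the release lever's tab: an upright steel plate, 38 mm long in x, 6 thick, 26 high (17 to 43 mm above the bench), across the front of the head between the bar and the trigger. At rest 113 mm in -x and 6 mm in -y of moving_jaw_face; 19 mm in x either way are tab. Clamp's axes at rest.
- release (a joint): Release lever angle, rad: 0 at rest, 0.15 fully pressed. Press the tab in -y (about 9 mm of travel, 3 to 15 N); a spring returns it. While it is pressed the head is free: pushing the tab further in -y carries the whole head back along the bar.
- frame: Loose oak frame with a leaded glass panel, flat on the clamp's steel plate between the jaws: 130 mm in x, 170 mm in y when closed, 32 mm high, about 0.5 kg. Origin: centre of its underside (of the closed frame), 8 mm above the bench. Axes nearly the clamp's; its end rail is at -y, facing the sliding head. It may stand some mm off the fixed jaw; the clamp pushes it up to it.
- rail_face (a point): Middle of the outer (-y) face of the frame's end rail (130 mm by 24 mm by 32 mm), 24 mm above the bench, the face that the moving jaw presses. Same axes as the frame. It moves with the rail.
- end_rail (a joint): Gap between the end rail and the frame's shoulders, m: 0 fully home. It starts 0.005 to 0.010 open, on tight dowels: it moves only when pressed with about 10 N and stays where it is left.
- hammer_mid (a point): Middle of a hammer lying on the bench, 240 mm long. Bystander.
- jar_mid (a point): Middle of a jar, 64 mm across, 85 mm high, standing on the bench. Bystander.
- block_mid (a point): Middle of a dark wood offcut, 115 by 45 by 28 mm, lying on the bench. Bystander.

How it is judged:
By the outcome, as a careful person would: the job done as asked, in the order asked, and still so for the second after the job is handed in, with the robot touching nothing.
It also fails if it takes over 72 s, if anything falls off the work surface, if the arm or the gripper's body presses on something with over 40 N, if the wrist force passes 120 N, or if a joint passes its speed limit or range.

## Working session

There is one attempt and no reset: what is moved stays moved. The work goes in short steps, Python scripts to look and compute and a shell command to move; the robot and the scene stay as the last step left them, time stands still between calls to the robot, and variables do not carry over. Pictures are saved under pics/ and viewed, at most 13 in all, crops included, and the job is handed in when it is done.

```bash
mkdir -p pics; ls; python3 - <<'E'
from bench import status, imaging
import cv2
s=status.observe()
for k in s: print(k,s[k])
for n in("top","scene"):
    d=imaging.snapshot(n); cv2.imwrite(f"pics/{n}0.png",cv2.cvtColor(d["frame"],cv2.COLOR_RGB2BGR))
    print(n,d["camera_matrix"],d["rvec"],d["tvec"])
E
```

```text
pics
t 0.0
qpos [ 1.1801146   0.32184842 -0.0700671   1.45166765  0.022584    1.37077842
 -0.05690732]
joint_velocities [-1.11553921e-03  1.51252205e-03 -1.34856625e-03 -8.71355119e-04
 -9.89247376e-05  1.00587261e-03  1.56597306e-03]
joint_torque [-4.76111964e-04 -4.91282523e+01 -4.04182160e-01 -3.12532461e+01
 -6.39740657e-02  4.36851103e-02  1.84841238e-04]
position [ 0.25571656 -0.5969928   0.22144854]
orientation [-3.13967935e+00  8.66454288e-05  4.04784977e-01]
ft_force [ 0.05664573 -0.83279666  0.70857218]
torque [-0.04288343 -0.00933809 -0.02184306]
grasp_force 0.0
finger_gap 1.0015181825216275
top [[366.33659893   0.         316.0987375 ]
 [  0.         366.33659893 201.6076932 ]
 [  0.           0.           1.        ]] [ 2.1921721  -2.18783022  0.07127363] [0.0201939  0.62347312 0.82777206]
scene [[391.23532839   0.         325.58479637]
 [  0.         391.23532839 205.28470946]
 [  0.           0.           1.        ]] [ 2.34549827  1.10879782 -0.33925363] [-0.40266784 -0.33856532  1.33949311]
```

View pics/top0.png

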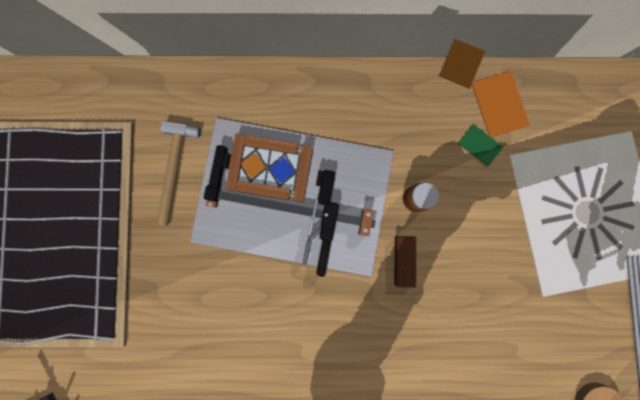

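View pics/scene0.png

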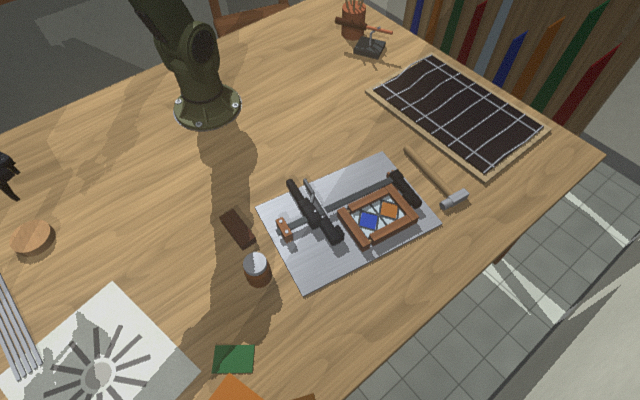

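The top view shows the clamp plate at (190–395, 115–280): fixed jaw on the left at (217,175), head at (327,200), handle at (323,255), and trigger to its left. The jar is at (421,197) and the block at (405,262). I'll enlarge it next.

```bash
cat > h.py <<'E'
import numpy as np, cv2
from bench import status, imaging
def snap(n,f,box=None,k=1):
    d=imaging.snapshot(n); im=cv2.cvtColor(d["frame"],cv2.COLOR_RGB2BGR)
    if box: x0,y0,x1,y1=box; im=cv2.resize(im[y0:y1,x0:x1],None,fx=k,fy=k,interpolation=cv2.INTER_CUBIC)
    cv2.imwrite("pics/"+f,im); return d
def w(d,px,z):
    R=cv2.Rodrigues(np.array(d["rvec"]))[0]; t=np.array(d["tvec"]).ravel()
    C=-R.T@t; r=R.T@np.linalg.inv(d["camera_matrix"])@np.array([px[0],px[1],1.])
    return C+r*(z-C[2])/r[2]
def proj(d,P):
    return cv2.projectPoints(np.array(P,float).reshape(-1,1,3),np.array(d["rvec"]),np.array(d["tvec"]),d["camera_matrix"],None)[0].reshape(-1,2)
E
python3 - <<'E'
from h import *
snap("top","t1.png",(190,110,400,285),3.8)
E
```

```text
(no output)
```

View pics/t1.png

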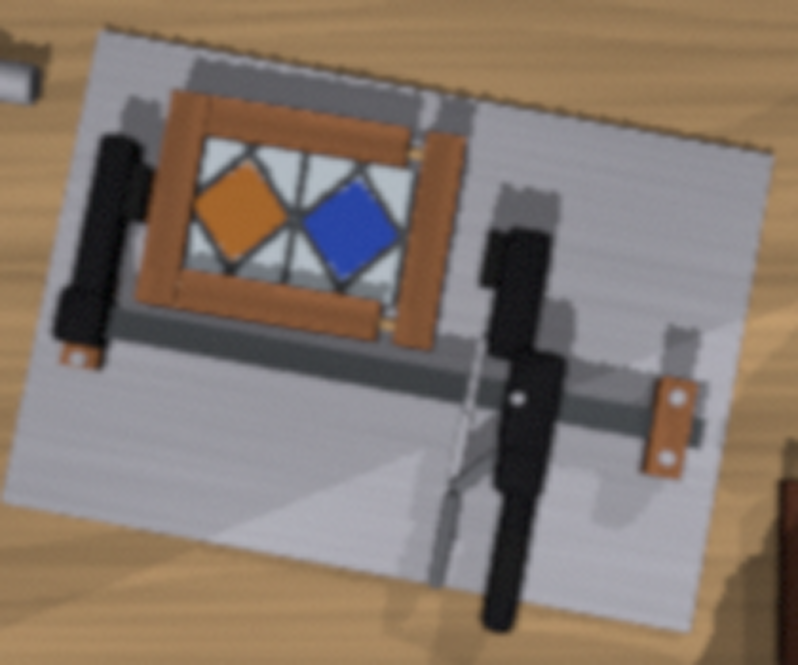

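The crop is clear. Plate corners are at (106,27), (773,152), (690,632) and (5,500). The bar's end is at (702,433), the handle runs (522,492) to (498,630), the trigger finger (455,490) to (436,585), and the tab is near (470,430). The gap shows at (415,155).

```bash
python3 - <<'E'
from h import *
d=imaging.snapshot("top")
f=lambda x,y,z: w(d,(190+(x)/3.8,110+(y)/3.8),z)[:2]
c=np.array([f(106,27,.008),f(773,152,.008),f(690,632,.008),f(5,500,.008)])
print(c)
ax=(c[0]-c[3]+c[1]-c[2]); ay=(c[0]-c[1]+c[3]-c[2]); 
print(np.linalg.norm(ax)/2,np.linalg.norm(ay)/2, np.arctan2(ax[1],ax[0]),np.arctan2(-ay[0],ay[1]))
th=(np.arctan2(ax[1],ax[0])*300+np.arctan2(-ay[0],ay[1])*430)/730; ux=np.array([np.cos(th),np.sin(th)]);uy=np.array([-ux[1],ux[0]])
print("th",th)
be=f(702,433,.033)
org=be+0.243*uy
print("org",org)
for n,p in dict(barL=(118,322,.033),barL2=(118,340,.033),saddleend=(702,420,.033),pad=(482,260,.047),padfix=(153,195,.047),hend=(498,628,.044),hL=(497,560,.044),hR=(526,560,.044),trA=(455,490,.042),trB=(436,585,.042),trF=(440,540,.042),tab=(468,430,.043),railR=(450,240,.04),frBL=(137,300,.04),railTR=(466,135,.04),railBR=(435,348,.04)).items():
    v=f(*p)-org; print(n,f(*p).round(4),(v@ux).round(4),(v@uy).round(4))
E
```

```text
[[ 0.82517     0.2554645 ]
 [ 0.74698794 -0.16142854]
 [ 0.45104708 -0.10743069]
 [ 0.53033968  0.31174458]]
0.3004878537734007 0.4253846770547084 -0.18454385841566395 -0.18617033020148813
th -0.18550191713882067
org [0.61688748 0.12712763]
barL [0.6378 0.2381] 0.0001 0.1129
barL2 [0.627  0.2379] -0.0105 0.1107
saddleend [ 0.5798 -0.1118] 0.0076 -0.2416
pad [0.6739 0.0199] 0.0758 -0.0949
padfix [0.7123 0.2151] 0.0775 0.1041
hend [0.4582 0.0102] -0.1344 -0.1442
hL [0.4976 0.0108] -0.0958 -0.1364
hR [ 0.4976 -0.0062] -0.0927 -0.153
trA [0.5383 0.0355] -0.0604 -0.1045
trB [0.4828 0.0465] -0.117 -0.104
trF [0.509  0.0443] -0.0908 -0.1013
tab [0.5735 0.028 ] -0.0243 -0.1055
railR [0.6868 0.039 ] 0.085 -0.0737
frBL [0.6504 0.2252] 0.0149 0.1026
railTR [0.7503 0.0296] 0.1491 -0.0712
railBR [0.6222 0.0477] 0.0198 -0.0771
```

```bash
cat >> h.py <<'E'
from scipy.spatial.transform import Rotation as Ro
def rel(target,yaw):
    s=status.observe(); R=Ro.from_euler('xyz',s["orientation"]); 
    print("shift",(R.inv().apply(np.array(target)-s["position"])).round(4),"turn",(R.inv()*Ro.from_euler('xyz',[np.pi,0,yaw])).as_rotvec().round(4))
E
python3 -c "
from h import *
rel([.5007,.019,.13],-.1855)
d=imaging.snapshot('top');print(w(d,(421,197),.08),w(d,(405,262),.028))"
```

```text
shift [ 0.4678 -0.4699  0.0924] turn [-1.100e-03  5.000e-04  5.903e-01]
[ 0.63000041 -0.20414929  0.08      ] [ 0.48606369 -0.1804643   0.028     ]
```

```bash
python3 -m crank '[[[0.04,-0.04,0],[0,0,0.1],1],[[0.08,-0.08,0],[0,0,0.2],1],[[0.12,-0.12,0],[0,0,0.3],1],[[0.16,-0.16,0],[0,0,0.4],1],[[0.2,-0.2,0],[0,0,0.5],1],[[0.24,-0.24,0],[0,0,0.59],1],[[0.28,-0.28,0.02],[0,0,0.59],1],[[0.32,-0.32,0.03],[0,0,0.59],1],[[0.36,-0.36,0.05],[0,0,0.59],1],[[0.4,-0.4,0.06],[0,0,0.59],1],[[0.44,-0.44,0.08],[0,0,0.59],1],[[0.468,-0.47,0.092],[0,0,0.59],1],[[0.468,-0.47,0.092],[0,0,0.59],1],[[0.468,-0.47,0.092],[0,0,0.59],1],[[0.468,-0.47,0.092],[0,0,0.59],1]]' 25
python3 -c "
from h import *
print(status.observe()['qpos']); snap('scene','s1.png',(220,140,460,300),3.3); snap('top','t2.png',(190,110,400,285),3.8)
rel([.5007,.019,.018],-.1855)"
```

```text
t: 2.12
position: [0.501, 0.0172, 0.1308]
orientation: [3.141, -0.001, -0.188]
ft_force: [-0.8, 0.9, -0.1]
finger_gap: 0.998
grasp_force: 0.0
[ 0.51191739  0.11291132 -0.63027108  1.91092626  0.07415787  1.14008923
 -1.90481925]
shift [-0.0008 -0.0015  0.1129] turn [ 0.0006 -0.0007 -0.002 ]
```

View pics/s1.png

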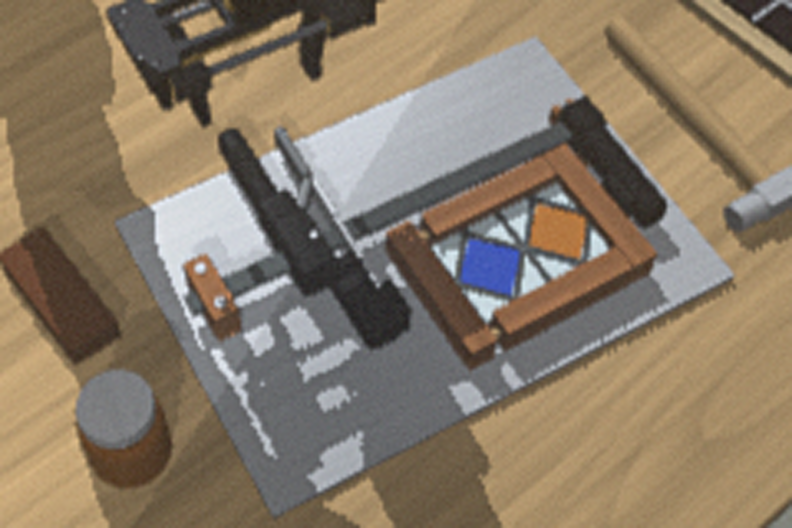

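The scene view shows the open gripper above and behind the handle. The handle's end top is at crop (228,133), the trigger's end top at (282,130), and the fingertips at (203,122) and (316,75). I'll cross-check the positions with this camera.

```bash
python3 - <<'E'
from h import *
d=imaging.snapshot("scene")
f=lambda x,y,z: w(d,(220+x/3.3,140+y/3.3),z)[:2]
th=-.1855; ux=np.array([np.cos(th),np.sin(th)]);uy=np.array([-ux[1],ux[0]]); org=np.array([.6169,.1271])
for n,p in dict(hend=(230,132,.044),trend=(281,129,.042),trroot=(306,182,.042),padR=(408,300,.047),plate=(118,218,.008),pl2=(733,277,.008),pl3=(537,38,.008),pl4=(277,515,.008)).items():
    v=f(*p)-org; print(n,f(*p).round(4),(v@ux).round(4),(v@uy).round(4))
R=Ro.from_euler('xyz',status.observe()["orientation"]).as_matrix();p=status.observe()["position"]
for s in(-.05,.05): print((proj(d,[p+R[:,1]*s])-[220,140])*3.3)
E
```

```text
hend [0.4617 0.0112] -0.1312 -0.1426
trend [0.4857 0.0478] -0.1143 -0.1021
trroot [0.5432 0.0299] -0.0545 -0.1091
padR [0.6856 0.0196] 0.0873 -0.093
plate [ 0.4511 -0.1035] -0.1205 -0.2572
pl2 [0.8239 0.2571] 0.1795 0.1659
pl3 [0.5323 0.3136] -0.1176 0.1677
pl4 [ 0.7466 -0.1594] 0.1803 -0.2577
[[313.3253941   68.53896216]]
[[199.99169978 116.07040045]]
```

```bash
python3 -m crank '[[[-0.001,-0.002,0.04],[0,0,0],1],[[-0.001,-0.002,0.075],[0,0,0],1],[[-0.001,-0.002,0.1],[0,0,0],1],[[-0.001,-0.002,0.112],[0,0,0],1],[[-0.001,-0.002,0.112],[0,0,0],1]]' 25
python3 -m crank '[[[0,0,0],[0,0,0],0.6],[[0,0,0],[0,0,0],0.4],[[0,0,0],[0,0,0],0.3],[[0,0,0],[0,0,0],0.3],[[0,0,0],[0,0,0],0.3]]' 25
python3 -c "
from h import *
snap('top','t3.png',(190,110,400,285),3.8)"
```

```text
t: 2.9
position: [0.5001, 0.0207, 0.0183]
orientation: [3.141, 0.001, -0.186]
ft_force: [0.4, -0.5, 0.6]
finger_gap: 1.001
grasp_force: 0.0
t: 3.52
position: [0.5003, 0.0193, 0.0188]
orientation: [3.139, 0.0, -0.185]
ft_force: [-1.6, -5.0, 4.4]
finger_gap: 0.517
grasp_force: 8.1
```

View pics/t3.png

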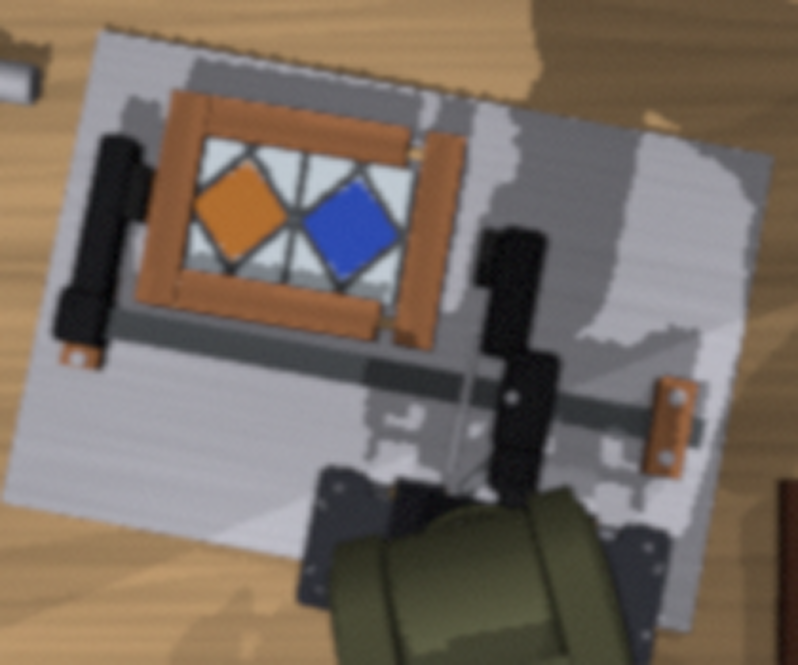

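The gripper straddles handle and trigger, and the head has advanced about 4 mm (pad edge from crop 484 to 478). The squeeze is still in progress, so I'll finish it.

```bash
python3 -m crank '[[[0,0,0],[0,0,0],0.3],[[0,0,0],[0,0,0],0.3],[[0,0,0],[0,0,0],0.3]]' 25
python3 -m crank '[[[0,0,0],[0,0,0],0.75],[[0,0,0],[0,0,0],0.75],[[0,0,0],[0,0,0],0.75],[[0,0,0],[0,0,0],0.75]]' 25
python3 - <<'E'
from h import *
d=imaging.snapshot("top"); cv2.imwrite("pics/last.png",cv2.cvtColor(d["frame"],cv2.COLOR_RGB2BGR))
E
```

```text
t: 3.95
position: [0.5002, 0.0193, 0.0188]
orientation: [3.139, 0.0, -0.185]
ft_force: [-2.3, -6.0, 5.1]
finger_gap: 0.426
grasp_force: 25.8
t: 4.45
position: [0.5007, 0.0215, 0.0186]
orientation: [-3.141, -0.0, -0.185]
ft_force: [1.6, 0.8, -0.3]
finger_gap: 0.734
grasp_force: 0.8
```

```bash
python3 -m crank '[[[0,-0.006,0],[0,0,0],0.75],[[0,-0.006,0],[0,0,0],0.3],[[0,-0.006,0],[0,0,0],0.3],[[0,-0.006,0],[0,0,0],0.3],[[0,-0.006,0],[0,0,0],0.3],[[0,-0.006,0],[0,0,0],0.3],[[0,-0.006,0],[0,0,0],0.3]]' 25
python3 -m crank '[[[0,0,0],[0,0,0],0.75],[[0,0,0],[0,0,0],0.75],[[0,-0.005,0],[0,0,0],0.75],[[0,-0.005,0],[0,0,0],0.75],[[0,-0.005,0],[0,0,0],0.3],[[0,-0.005,0],[0,0,0],0.3],[[0,-0.005,0],[0,0,0],0.3],[[0,-0.005,0],[0,0,0],0.3],[[0,-0.005,0],[0,0,0],0.3],[[0,-0.005,0],[0,0,0],0.3],[[0,-0.005,0],[0,0,0],0.3]]' 25
python3 -m crank '[[[0,0,0],[0,0,0],0.75],[[0,0,0],[0,0,0],0.75],[[0,0,0],[0,0,0],0.75],[[0,0,0],[0,0,0],0.75]]' 25
python3 -c "
from h import *
snap('top','t4.png',(190,110,400,285),3.8)"
```

```text
t: 5.38
position: [0.5001, 0.026, 0.0181]
orientation: [3.139, 0.002, -0.184]
ft_force: [-3.8, -2.2, 2.8]
finger_gap: 0.422
grasp_force: 26.2
t: 6.75
position: [0.5012, 0.032, 0.0184]
orientation: [3.14, 0.002, -0.183]
ft_force: [-5.2, 2.6, 5.6]
finger_gap: 0.419
grasp_force: 26.3
t: 7.25
position: [0.5035, 0.0312, 0.0187]
orientation: [3.142, -0.002, -0.186]
ft_force: [1.2, 1.6, -1.0]
finger_gap: 0.729
grasp_force: 0.9
```

View pics/t4.png

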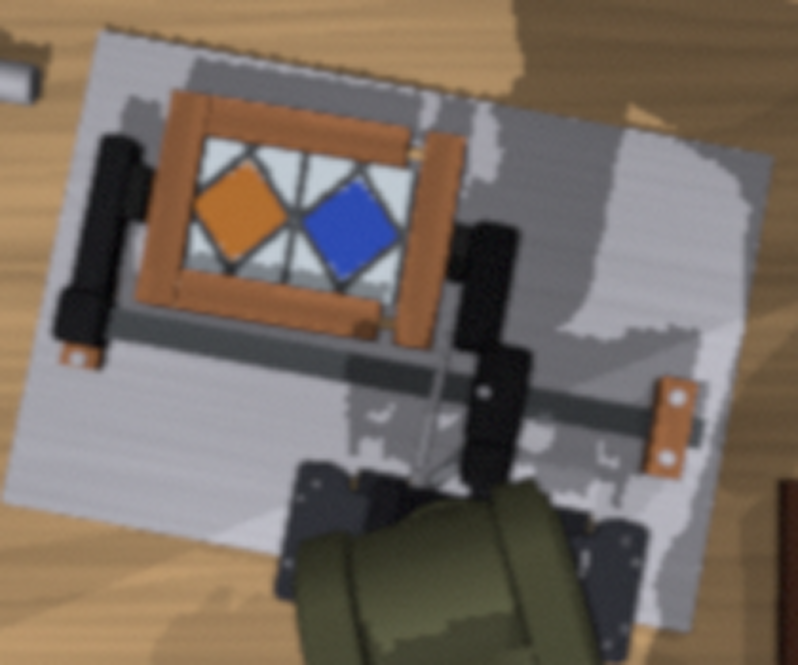

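The pad edge is at crop (452,245), right at the rail face (458,245). The rail is about to be pressed. I'll continue with smaller advances.

```bash
python3 -m crank '[[[0,-0.004,0],[0,0,0],0.75],[[0,-0.004,0],[0,0,0],0.3],[[0,-0.004,0],[0,0,0],0.3],[[0,-0.004,0],[0,0,0],0.3],[[0,-0.004,0],[0,0,0],0.3],[[0,-0.004,0],[0,0,0],0.3],[[0,-0.004,0],[0,0,0],0.3]]' 25
python3 -m crank '[[[0,0,0],[0,0,0],0.75],[[0,0,0],[0,0,0],0.75],[[0,-0.003,0],[0,0,0],0.75],[[0,-0.003,0],[0,0,0],0.75],[[0,-0.003,0],[0,0,0],0.3],[[0,-0.003,0],[0,0,0],0.3],[[0,-0.003,0],[0,0,0],0.3],[[0,-0.003,0],[0,0,0],0.3],[[0,-0.003,0],[0,0,0],0.3],[[0,-0.003,0],[0,0,0],0.3],[[0,-0.003,0],[0,0,0],0.3]]' 25
python3 -m crank '[[[0,0,0],[0,0,0],0.75],[[0,0,0],[0,0,0],0.75],[[0,-0.003,0],[0,0,0],0.75],[[0,-0.003,0],[0,0,0],0.75],[[0,-0.003,0],[0,0,0],0.3],[[0,-0.003,0],[0,0,0],0.3],[[0,-0.003,0],[0,0,0],0.3],[[0,-0.003,0],[0,0,0],0.3],[[0,-0.003,0],[0,0,0],0.3],[[0,-0.003,0],[0,0,0],0.3],[[0,-0.003,0],[0,0,0],0.3]]' 25
```

```text
t: 8.18
position: [0.5008, 0.0372, 0.0184]
orientation: [3.141, 0.005, -0.181]
ft_force: [-6.9, 4.5, 7.5]
finger_gap: 0.424
grasp_force: 26.9
t: 9.55
position: [0.5014, 0.0415, 0.0184]
orientation: [-3.141, 0.005, -0.181]
ft_force: [-5.3, 7.6, 5.5]
finger_gap: 0.425
grasp_force: 26.7
t: 10.92
position: [0.5021, 0.0447, 0.0183]
orientation: [-3.14, 0.004, -0.181]
ft_force: [-4.7, 7.5, 4.8]
finger_gap: 0.428
grasp_force: 26.7
```

```bash
python3 -m crank '[[[0,0,0],[0,0,0],0.75],[[0,0,0],[0,0,0],0.75],[[0,0,0],[0,0,0],0.75]]' 25
python3 -c "
from h import *
snap('top','t5.png',(210,130,330,215),6.5)"
```

```text
t: 11.3
position: [0.5035, 0.0421, 0.0184]
orientation: [3.141, 0.002, -0.184]
ft_force: [-2.2, 3.7, 1.8]
finger_gap: 0.682
grasp_force: 1.7
```

View pics/t5.png

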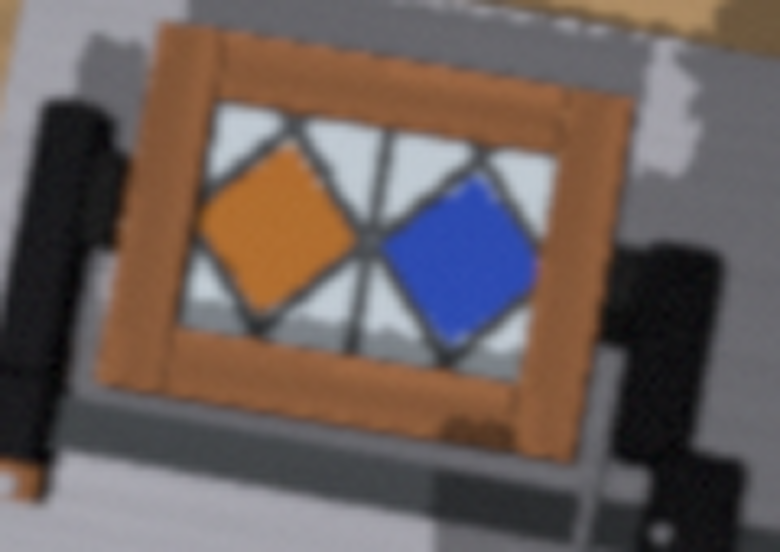

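The gap at crop (560,95)–(515,400) now looks closed. I'll squeeze more until the trigger stalls, which would confirm the rail is fully home.

```bash
python3 -m crank '[[[0,-0.002,0],[0,0,0],0.75],[[0,-0.002,0],[0,0,0],0.75],[[0,-0.002,0],[0,0,0],0.3],[[0,-0.002,0],[0,0,0],0.3],[[0,-0.002,0],[0,0,0],0.3],[[0,-0.002,0],[0,0,0],0.3],[[0,-0.002,0],[0,0,0],0.3],[[0,-0.002,0],[0,0,0],0.3],[[0,-0.002,0],[0,0,0],0.3]]' 28
python3 -m crank '[[[0,0,0],[0,0,0],0.75],[[0,0,0],[0,0,0],0.75],[[0,0,0],[0,0,0],0.75],[[0,0,0],[0,0,0],0.75],[[0,0,0],[0,0,0],0.3],[[0,0,0],[0,0,0],0.3],[[0,0,0],[0,0,0],0.3],[[0,0,0],[0,0,0],0.3],[[0,0,0],[0,0,0],0.3],[[0,0,0],[0,0,0],0.3],[[0,0,0],[0,0,0],0.3]]' 28
```

```text
t: 12.48
position: [0.5026, 0.0459, 0.0183]
orientation: [-3.141, 0.004, -0.18]
ft_force: [-5.4, 7.5, 5.0]
finger_gap: 0.447
grasp_force: 30.2
t: 13.85
position: [0.5025, 0.0459, 0.0183]
orientation: [-3.141, 0.004, -0.18]
ft_force: [-5.6, 6.7, 3.7]
finger_gap: 0.448
grasp_force: 30.2
```

```bash
python3 -m crank '[[[0,0,0],[0,0,0],0.85],[[0,0,0],[0,0,0],0.85],[[0,0,0],[0,0,0],0.85],[[0,0,0],[0,0,0],0.85],[[0,0,0],[0,0,0],0.85]]' 28
python3 - <<'E'
from h import *
d=snap("scene","s2.png",(300,170,440,260),5.7)
f=lambda x,y: w(imd,(210+x/6.5,130+y/6.5),.04)[:2]
imd=imaging.snapshot("top")
a,b,c,e=f(160,22),f(635,95),f(575,462),f(98,385)
n=np.linalg.norm
print(n(a-b),n(e-c),n(a-e),n(b-c), np.arctan2(*(a-b)[::-1])-np.pi/2)
E
```

```text
t: 14.48
position: [0.5053, 0.0425, 0.0188]
orientation: [3.141, -0.001, -0.186]
ft_force: [0.6, 1.3, -0.7]
finger_gap: 0.833
grasp_force: 0.8
0.16895371734739006 0.16821836044321054 0.12961685005014745 0.1306799891118385 -0.15196277705965922
```

View pics/s2.png

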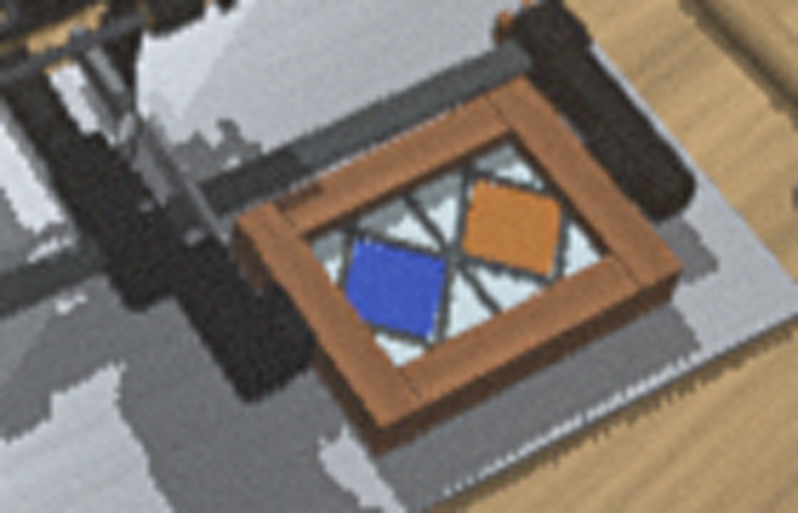

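Measured frame length is about 169 × 130 mm, the seams are shut at (265,210) and (400,385), and the frame sits against the fixed jaw. Two squeezes stalled at the same point, so the rail is home. I'll lift off and look at the tab.

```bash
python3 -m crank '[[[0,0,-0.03],[0,0,0],0.85],[[0,0,-0.07],[0,0,0],0.85],[[0,0,-0.12],[0,0,0],0.5],[[0,0,-0.12],[0,0,0],0],[[0,0,-0.12],[0,0,0],0],[[0,0,-0.12],[0,0,0],0],[[0,0,-0.12],[0,0,0],0],[[0,0,-0.12],[0,0,0],0]]' 25
python3 - <<'E'
from h import *
d=snap("scene","s3.png",(280,165,360,225),10)
th=-.1855; ux=np.array([np.cos(th),np.sin(th)]);uy=np.array([-ux[1],ux[0]]); org=np.array([.6169,.1271])
P=[np.r_[org+ux*x-uy*.0665,.043] for x in(-.048,-.029,-.010)]
print((proj(d,P)-[280,165])*10)
E
```

```text
t: 15.58
position: [0.5042, 0.0436, 0.1379]
orientation: [3.141, 0.001, -0.185]
ft_force: [0.1, 0.9, -0.0]
finger_gap: 0.252
grasp_force: 0.0
[[473.80560037 255.68427655]
 [507.01678051 304.71355018]
 [540.80083282 354.58854823]]
```

View pics/s3.png

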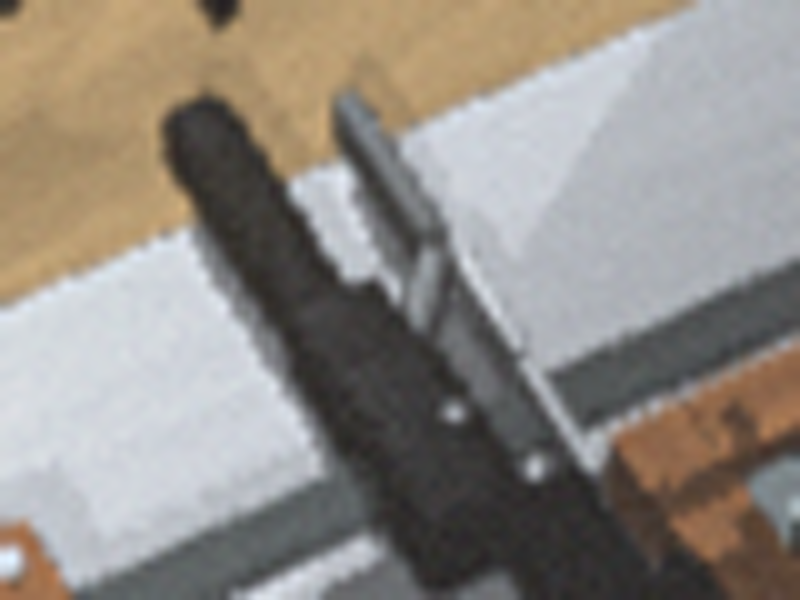

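The release lever runs as a thin upright plate from (440,235) to (590,470), with the tab face open toward +y and nothing in front of it. This agrees with my projection to within a few mm.

```bash
python3 - <<'E'
from h import *
th=-.1855; ux=np.array([np.cos(th),np.sin(th)]);uy=np.array([-ux[1],ux[0]]); org=np.array([.6169,.1271])
rel(np.r_[org-ux*.033-uy*.035,.022],th)
E
```

```text
shift [ 0.0623 -0.0678  0.116 ] turn [0.0001 0.0009 0.0005]
```

```bash
python3 -m crank '[[[0.03,-0.034,0],[0,0,0],0],[[0.062,-0.068,0.01],[0,0,0],0],[[0.062,-0.068,0.01],[0,0,0],0],[[0.062,-0.068,0.05],[0,0,0],0],[[0.062,-0.068,0.09],[0,0,0],0],[[0.062,-0.068,0.116],[0,0,0],0],[[0.062,-0.068,0.116],[0,0,0],0],[[0.062,-0.068,0.116],[0,0,0],0]]' 25
python3 -m crank '[[[0,0.005,0],[0,0,0],0],[[0,0.01,0],[0,0,0],0],[[0,0.015,0],[0,0,0],0],[[0,0.02,0],[0,0,0],0],[[0,0.02,0],[0,0,0],0]]'
```

```text
t: 16.62
position: [0.5788, 0.0988, 0.0239]
orientation: [-3.141, -0.002, -0.185]
ft_force: [0.6, -0.9, 0.8]
finger_gap: 0.008
grasp_force: 0.0
t: 17.25
position: [0.5744, 0.0787, 0.0225]
orientation: [3.141, 0.0, -0.186]
ft_force: [-0.2, -0.3, -0.7]
finger_gap: 0.002
grasp_force: 0.0
```

```bash
python3 -m crank '[[[0,0.004,0],[0,0,0],0],[[0,0.008,0],[0,0,0],0],[[0,0.012,0],[0,0,0],0],[[0,0.012,0],[0,0,0],0]]'
python3 -m crank '[[[0,0.003,0],[0,0,0],0],[[0,0.006,0],[0,0,0],0],[[0,0.009,0],[0,0,0],0],[[0,0.012,0],[0,0,0],0],[[0,0.012,0],[0,0,0],0]]'
```

```text
t: 17.75
position: [0.5718, 0.0676, 0.0225]
orientation: [3.142, 0.001, -0.185]
ft_force: [-2.1, 2.2, 1.0]
finger_gap: 0.007
grasp_force: 1.2
t: 18.38
position: [0.57, 0.0551, 0.0224]
orientation: [3.141, -0.0, -0.186]
ft_force: [-1.3, 3.2, -0.9]
finger_gap: 0.005
grasp_force: 1.2
```

```bash
python3 -m crank '[[[0,0.004,0],[0,0,0],0],[[0,0.008,0],[0,0,0],0],[[0,0.012,0],[0,0,0],0],[[0,0.016,0],[0,0,0],0],[[0,0.02,0],[0,0,0],0],[[0,0.02,0],[0,0,0],0]]'
python3 - <<'E'
from h import *
snap("scene","s4.png",(260,150,420,260),4.8)
E
```

```text
t: 19.12
position: [0.5663, 0.0354, 0.0225]
orientation: [3.141, -0.0, -0.186]
ft_force: [-0.9, 1.9, -1.0]
finger_gap: 0.005
grasp_force: 1.2
```

View pics/s4.png

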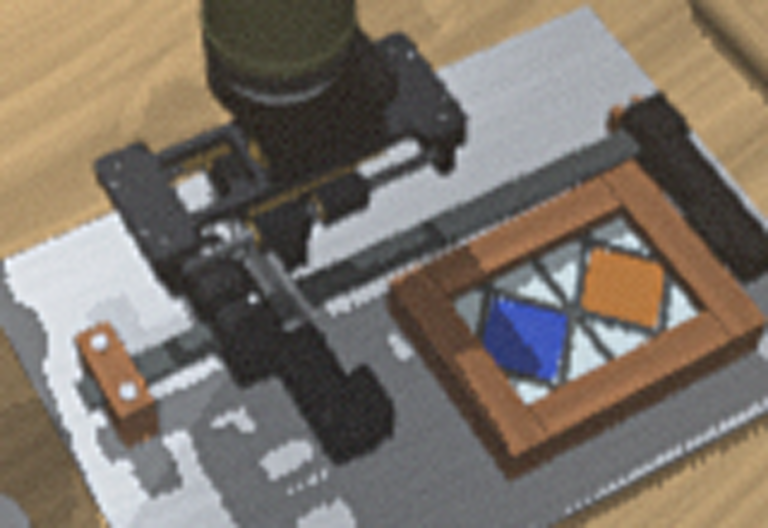

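The finger is pushing the tab, and the head has slid back: its jaw is at (350,410), well off the rail at (450,370). The frame is still closed. I'll go a little further, then retreat.

```bash
python3 -m crank '[[[0,0.004,0],[0,0,0],0],[[0,0.008,0],[0,0,0],0],[[0,0.012,0],[0,0,0],0],[[0,0.016,0],[0,0,0],0],[[0,0.02,0],[0,0,0],0],[[0,0.02,0],[0,0,0],0]]'
python3 -m crank '[[[0,-0.006,0],[0,0,0],0],[[0,-0.012,0],[0,0,0],0],[[0,-0.02,0],[0,0,0],0],[[0,-0.022,0],[0,0,0],0],[[0,-0.022,-0.04],[0,0,0],0],[[0,-0.022,-0.09],[0,0,0],0],[[-0.04,-0.022,-0.14],[0,0,0],0],[[-0.07,0,-0.16],[0,0,0],0],[[-0.07,0,-0.16],[0,0,0],0],[[-0.07,0,-0.16],[0,0,0],0]]'
python3 - <<'E'
from h import *
snap("top","t6.png",(190,110,400,285),3.8)
E
```

```text
t: 19.92
position: [0.5627, 0.0157, 0.0225]
orientation: [3.141, -0.0, -0.186]
ft_force: [-0.6, 3.1, -1.1]
finger_gap: 0.005
grasp_force: 1.1
t: 21.18
position: [0.4941, 0.0292, 0.1823]
orientation: [3.141, -0.0, -0.186]
ft_force: [-0.2, 0.1, 0.1]
finger_gap: 0.006
grasp_force: 0.0
```

View pics/t6.png

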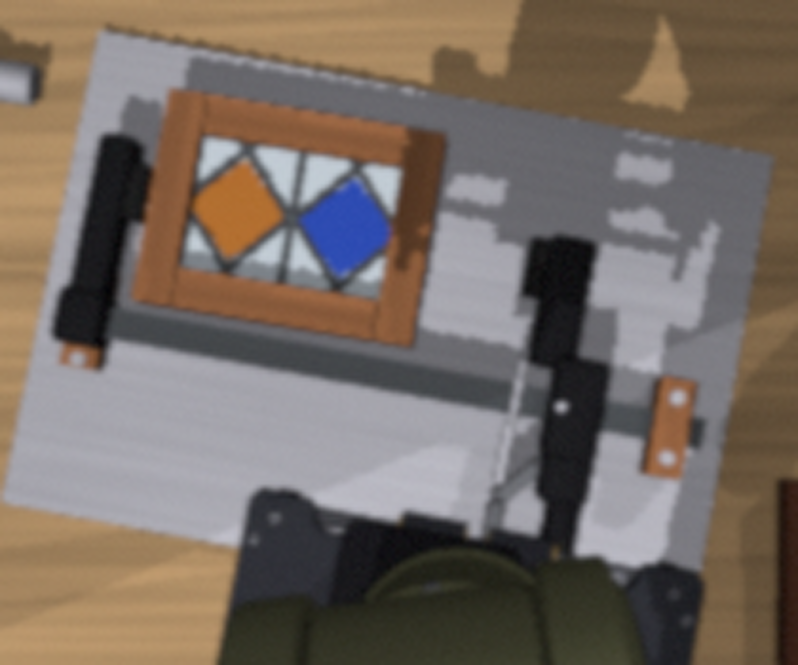

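The frame is closed, with its rail's outer edge at (430,240). The head's pad is at (525,265), about 60 mm clear. The hand is off everything, so I'm handing in.

```bash
python3 -c "
from bench import hand_in
print(hand_in())"
```

```text
the job is handed in; nothing more can be done
None
```

The job is handed in: the rail is pressed home with no gap visible, the clamp's head is released and back about 60 mm clear, the frame lies closed between the jaws, and the hammer, jar and block were left alone.

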